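# Clear the probes, fetch the device carrier, put the probes back

### The arm

A 6-joint arm with a two-finger parallel gripper is mounted at the origin on the work surface. World frame = base frame: x ahead of the robot, y to its left, z up, the work surface at z = 0. Lengths are in m, angles in rad, forces in N, time in s.
With the tool pointing down it reaches from about 0.275 to 0.825 m from the base axis. Payload 4.9 kg.
Tool frame: the origin (TCP) lies midway between the tips of the shut fingers; the grasp point (between the pads) lies 19 mm behind it (grip_point_offset is the distance from the TCP to the grasp point, in m); z points along the fingers, y is the line along which they close (so a half turn about z gives the same grasp; the last joint's range is limited). The gripper opens to 85 mm and grips with 20 to 120 N. Pads are 22 mm wide; open, the fingers measure 114 mm over their backs; the gripper's body (76 mm by 85 mm) begins 54 mm behind the grasp point. The pads swing forward as they close: fully open they stand 13 mm farther back than shut.
Start: joints at [-1.341, 0.326, -0.193, 1.052, 0, 1.437], TCP at [0.196, -0.514, 0.207] pointing down, gripper open.
Joint ranges: [-2.65, 2.65], [-0.97, 1.79], [-1.3, 1.35], [-1.93, 2.1], [-1.47, 1.37], [-3.14, 3.14]. Speed limits (rad/s): [2.57, 2.57, 3.14, 3.14, 3.14, 3.14].

### API

Orientations are given as a rotation vector (axis times angle).
In Python, from cell import * gives the robot as it stands. Calls block until the motion is done:
- movep(position, orientation): joint-space move of the TCP to a pose.
- move_l(position, velocity=0.15, rot=None, until_force=None): straight line of the TCP; rot=None keeps the orientation; velocity is the mean speed in m/s. With until_force (N) it stops when the force on the tool has changed by that much, and returns True; else False.
- set_joints(angles): joint-space move.
- let_go() and grab(newtons=None): open the fingers fully, or close them until they stop; newtons is the grip in N (None keeps the last).
- sleep(seconds).
- ik(position, orientation): joint angles nearest the present ones, or None.
- get_state(): the state.
- grab_frame(name): name is "scene" or "side" or "wrist"; returns a dict with "img" (420x560x3 uint8, red, green, blue), "fx", "fy", "cx", "cy" (pixels), "cam_to_world" (4x4, takes a point from camera to world coordinates); the wrist camera has in their place "T_tool_cam" (4x4, takes a point from camera to tool coordinates, whose origin is the TCP and whose axes are the flange's). Camera axes: x right, y down, z forward; pixel columns grow to the right and rows downward; lengths in m; the calibration is good to about 2 mm. A picture is of the moment at which its call begins: read the wrist's pose just before it. There is no depth.
A pose or a line that the arm cannot do raises MotionError and nothing moves.
- sign_off(): hands the job in; it is judged then, once.
Trained networks look in the newest picture that a camera, given by its name, has taken for a name from the list of things; names that differ only in an ending like _2 or _b are one class to them, and where a whole thing is asked for, a point or a joint stands for the part that bears it (a point fixed in the world has none). Each returns a list of dicts, best first, with "score" (0 to 1); they miss things now and then, are a little off and sometimes report something else, mostly with a low value. They report only what shows in the picture. A call takes as long as a camera call.
- spot_in(camera, name): "centre" ([column, row] in pixels, amid what is visible of it).
- silhouettes(camera, name): "mask" (420x560 bool, what is visible of it) and "centre" ([column, row] in pixels, amid what is visible of it).
- tip_of(camera, name): "centre" ([column, row] in pixels: a listed point, or the origin of a listed thing).
The state is a dict: "clock": time; "q": joint angles; "joint_velocities": joint speeds; "tau": joint torques, N m; "position": TCP position; "eef_rot": TCP orientation; "contact_force": force on the tool from outside, world axes, zero at the start; "wrist_torque": the same for the moment, N m; "finger_gap": opening from 0.0 (shut) to 1.0 (fully open); "grasp_force": force on a finger pad.
Only numpy, scipy, OpenCV 4.12 (cv2) and the standard library are available. Lean on these libraries where they do the work, as an engineer would, in place of code of your own. Each camera call takes 0.05 s, during which the arm holds its last target. There are 200 camera calls.

### The job

Move the three probe positioners off their seats and stand them all on the green side mat, leaving the device carrier behind them where it lies until all three are there; then carry the carrier to the inspection stage and set it down, not drop it, centred and lengthwise on the white rectangle. Only then put each positioner back on the seat of its own colour, centred, with its probe arm pointing straight over the carrier's old place as before. Keep everything upright, let go of everything, and leave the amber jar alone.

Things in the scene. Friction and masses are not known exactly. Their poses are not given: they have to be found in the camera images.
- probe_red: loose probe positioner, 110 mm tall, 0.35 kg: base 44 x 44 mm, on its centre a post with a red grip 24 x 24 mm, 80 to 110 mm above the underside (grasp there). A probe arm runs from the post along +x, 72 mm up; its needle ends 57 mm ahead of the origin, 54 mm up. Origin: underside, middle of the base's front (arm side) edge; post axis at x = -22 mm. z up. Starts on its seat
- pad_red: fixed red seat, plate 70 (x) x 62 (y) x 3 mm on the 12 mm dark platen, top 15 mm above the table; seats are 75 mm apart in a row. x points to the carrier's first place. Origin: on its underside, 22 mm ahead (+x) of the seat's centre: the red positioner stands right when its origin is above this one and the x axes agree
- probe_blue: loose probe positioner, 110 mm tall, 0.35 kg: base 44 x 44 mm, on its centre a post with a blue grip 24 x 24 mm, 80 to 110 mm above the underside (grasp there). A probe arm runs from the post along +x, 72 mm up; its needle ends 57 mm ahead of the origin, 54 mm up. Origin: underside, middle of the base's front (arm side) edge; post axis at x = -22 mm. z up. Starts on its seat
- pad_blue: fixed blue seat, plate 70 (x) x 62 (y) x 3 mm on the 12 mm dark platen, top 15 mm above the table; seats are 75 mm apart in a row. x points to the carrier's first place. Origin: on its underside, 22 mm ahead (+x) of the seat's centre: the blue positioner stands right when its origin is above this one and the x axes agree
- probe_yellow: loose probe positioner, 110 mm tall, 0.35 kg: base 44 x 44 mm, on its centre a post with a yellow grip 24 x 24 mm, 80 to 110 mm above the underside (grasp there). A probe arm runs from the post along +x, 72 mm up; its needle ends 57 mm ahead of the origin, 54 mm up. Origin: underside, middle of the base's front (arm side) edge; post axis at x = -22 mm. z up. Starts on its seat
- pad_yellow: fixed yellow seat, plate 70 (x) x 62 (y) x 3 mm on the 12 mm dark platen, top 15 mm above the table; seats are 75 mm apart in a row. x points to the carrier's first place. Origin: on its underside, 22 mm ahead (+x) of the seat's centre: the yellow positioner stands right when its origin is above this one and the x axes agree
- carrier: loose device carrier, 0.3 kg: aluminium plate 170 (x) x 60 (y) x 10 mm with gold chips and, at its centre, a black upright grip fin 36 (x) x 14 mm (y), 10 to 44 mm above the underside. Origin: centre of the underside, x lengthwise, z up. It starts behind the positioners, under their needles, on the platen's rest, underside 22 mm above the table
- stage: fixed inspection stage: black block 210 (x) x 100 (y) x 20 mm, a white rectangle 178 x 68 mm marked flush at the middle of its flat top. Origin: centre of the underside, x lengthwise. The carrier goes on the white rectangle, lengthwise, either way round
- mat: fixed flat green side mat on the table, 320 (x) x 130 (y) x 4 mm. Origin: centre of the underside, x lengthwise. Holds the three positioners side by side along x if their arms point across it (arms may overhang)
- jar: bystander: small amber glass jar with a white lid, 44 mm across, 55 mm tall, standing on the table beyond the platen; origin at the centre of its underside. Leave it alone

How it is judged:
By the outcome, as a careful person would: the job done as asked, in the order asked, and still so for the second after the job is handed in, with the robot touching nothing.
It also fails if it takes over 139 s, if anything falls off the work surface, if the arm or the gripper's body presses on something with over 40 N, if the wrist force passes 120 N, or if a joint passes its speed limit or range.

## Working session

There is one attempt and no reset: what is moved stays moved. The work goes in short steps, each a Python script; the robot and the scene stay as the last script left them, time stands still between calls to the robot, and variables do not carry over. Pictures are saved under pics/ and viewed, at most 14 in all, crops included, and the job is handed in when it is done.

```bash
mkdir -p pics; ls; python3 - <<'E'
from cell import *
import cv2
s=get_state();print(s)
for c in("scene","side"):
    f=grab_frame(c);cv2.imwrite(f"pics/{c}0.png",f["img"][:,:,::-1]);print(c,f["fx"],f["fy"],f["cx"],f["cy"],f["cam_to_world"])
    for n in["probe_red","probe_blue","probe_yellow","pad_red","pad_blue","pad_yellow","carrier","stage","mat","jar"]:
        print(n,[(d["centre"],round(d["score"],2)) for d in tip_of(c,n)[:2]],[(d["centre"],round(d["score"],2)) for d in spot_in(c,n)[:2]])
E
```

```text
pics
{'clock': 0.0, 'q': array([-1.34119533e+00,  3.26944838e-01, -1.93570628e-01,  1.05199329e+00,
       -2.52469371e-05,  1.43655972e+00]), 'joint_velocities': array([-2.05605890e-03,  1.19432796e-03, -9.49174667e-05,  6.74932415e-04,
        4.60385622e-05, -1.43197676e-04]), 'tau': array([-8.11804989e-05, -4.43395722e+01,  2.62442923e+01,  1.54389575e-02,
       -1.46100825e-05,  2.88415990e-06]), 'position': array([ 0.19556779, -0.51339847,  0.20600638]), 'eef_rot': array([-3.08807014e+00, -5.68058444e-01,  1.67732089e-04]), 'contact_force': array([-0.11656118,  0.2534375 , -0.55978493]), 'wrist_torque': array([-0.06322433, -0.05261639, -0.00647728]), 'grasp_force': 0.0, 'finger_gap': 1.0001171783555394}
scene 490.2440364560193 490.2440364560193 277.85641452998215 210.73020289889732 [[ 0.22554567  0.75861977 -0.61124888  1.24582769]
 [ 0.97418754 -0.16958653  0.14899347 -0.15001087]
 [ 0.00936981 -0.62907587 -0.77728743  0.87378643]
 [ 0.          0.          0.          1.        ]]
probe_red [([230.8, 193.9], 0.73)] []
probe_blue [([293.8, 189.7], 0.93)] [([292.2, 168.5], 0.9
[... 800 characters left out ...]
       0.          0.          1.        ]]
probe_red [([345.8, 213.7], 0.68)] [([361.8, 195.2], 0.67)]
probe_blue [([321.0, 269.4], 0.78), ([229.1, 195.1], 0.35)] [([334.4, 256.0], 0.89), ([348.6, 219.8], 0.7)]
probe_yellow [([335.8, 242.4], 0.95)] [([350.2, 221.4], 0.62)]
pad_red [([346.8, 216.4], 0.77)] [([370.8, 224.1], 0.62)]
pad_blue [([324.2, 270.9], 0.83)] [([341.1, 282.6], 0.86)]
pad_yellow [] [([363.0, 248.5], 0.56)]
carrier [([296.4, 228.0], 0.88)] [([295.5, 230.6], 0.95), ([226.7, 185.5], 0.58)]
stage [([363.0, 160.1], 0.92)] [([364.3, 154.6], 0.64)]
mat [([301.0, 401.0], 0.71)] [([284.5, 393.1], 0.79), ([362.2, 248.4], 0.45)]
jar [([229.5, 193.4], 0.77)] [([225.2, 184.9], 0.69)]
```

```bash
cat > h.py <<'E'
import numpy as np, cv2
from cell import *
def ray(f,uv,z,T=None):
    T=f["cam_to_world"] if T is None else T
    d=T[:3,:3]@np.array([(uv[0]-f["cx"])/f["fx"],(uv[1]-f["cy"])/f["fy"],1])
    o=T[:3,3]; return (o+d*(z-o[2])/d[2])[:2]
E
python3 - <<'E'
from h import *
Z=dict(probe_red=.015,probe_blue=.015,probe_yellow=.015,pad_red=.012,pad_blue=.012,pad_yellow=.012,carrier=.022,stage=0,mat=0,jar=0)
for c in("scene","side"):
    f=grab_frame(c)
    for n,z in Z.items():
        print(c,n,[ray(f,d["centre"],z).round(4) for d in tip_of(c,n)[:2]])
E
```

```text
scene probe_red [array([ 0.5047, -0.0809]), array([ 0.5237, -0.0123])]
scene probe_blue [array([0.5125, 0.0649])]
scene probe_yellow [array([ 0.5136, -0.0099]), array([ 0.7805, -0.0835])]
scene pad_red [array([ 0.505 , -0.0729])]
scene pad_blue [array([0.5262, 0.0601])]
scene pad_yellow [array([ 0.515 , -0.0086])]
scene carrier [array([ 0.591, -0.008]), array([0.5275, 0.0668])]
scene stage [array([ 0.4984, -0.2895])]
scene mat [array([0.4952, 0.2883])]
scene jar [array([ 0.7683, -0.0829]), array([0.5081, 0.0643])]
side probe_red [array([ 0.4994, -0.0723]), array([0.4933, 0.3096])]
side probe_blue [array([0.5264, 0.0729]), array([ 0.5087, -0.2738])]
side probe_yellow [array([0.5141, 0.0027])]
side pad_red [array([ 0.4976, -0.0752])]
side pad_blue [array([0.5168, 0.0717])]
side pad_yellow []
side carrier [array([ 0.5852, -0.0142]), array([ 0.5022, -0.07  ])]
side stage [array([ 0.5077, -0.2846])]
side mat [array([0.4905, 0.299 ]), array([0.5271, 0.0612])]
side jar [array([ 0.7647, -0.0843])]
```

View pics/scene0.png

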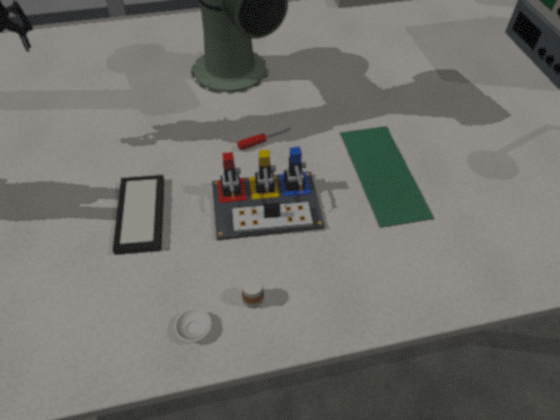

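View pics/side0.png

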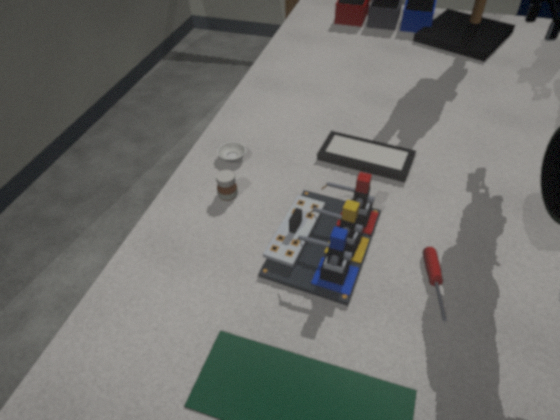

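Both views show the seats from left to right as red, yellow and blue (scene, about (232,190), (264,187), (296,185)), with arms pointing away from the robot. The carrier is at (271,215), the stage at (139,213), the mat at (385,175) and the jar at (252,295). Next I'll look from close above.

```bash
cat >> h.py <<'E'
from scipy.spatial.transform import Rotation as Ro
def down(deg): return (Ro.from_euler('z',deg,degrees=True)*Ro.from_euler('x',180,degrees=True)).as_rotvec()
def wrist(fn=None):
    s=get_state(); f=grab_frame("wrist"); T=np.eye(4)
    T[:3,:3]=Ro.from_rotvec(s["eef_rot"]).as_matrix(); T[:3,3]=s["position"]
    f["cam_to_world"]=T@f["T_tool_cam"]
    if fn: cv2.imwrite(fn,f["img"][:,:,::-1])
    return f
def rect(f,mask,z):
    m=mask.astype(np.uint8); c=max(cv2.findContours(m,0,cv2.CHAIN_APPROX_NONE)[0],key=cv2.contourArea)[:,0]
    p=np.array([ray(f,u,z) for u in c],np.float32)
    (cx,cy),(w,h),a=cv2.minAreaRect(p*1000)
    if w<h: w,h,a=h,w,a-90
    return np.round([cx,cy,w,h,(a+180)%180],1)   # long axis angle
E
python3 - <<'E'
from h import *
for c in("scene","side"):
    f=grab_frame(c)
    for n,z in(("stage",.02),("mat",.004)):
        for d in silhouettes(c,n)[:1]: print(c,n,rect(f,d["mask"],z),d["score"])
movep([.50,-.01,.42],down(84)); print(get_state()["clock"],get_state()["q"])
f=wrist("pics/w1.png"); print(f["T_tool_cam"],f["fx"])
for n,z in dict(probe_red=.015,probe_blue=.015,probe_yellow=.015,pad_red=.012,pad_blue=.012,pad_yellow=.012,carrier=.022).items():
    print(n,[(d["centre"],ray(f,d["centre"],z).round(4),round(d["score"],2)) for d in tip_of("wrist",n)[:2]])
E
```

```text
scene stage [438.2 -71.8 148.9  48.5 172.3] 0.67
scene mat [499.3 295.1 325.1 133.4 178.8] 0.77
side stage [ 499.8 -276.1  211.2  122.5  171. ] 0.69
side mat [496.3 297.5 320.7 132.1 178.8] 0.64
5.7333 [-1.69073290e-01  1.85591969e-01  1.55200244e-01  1.54114574e+00
 -2.44355534e-04  1.50781561e+00]
[[-9.57705723e-04 -9.64314230e-01 -2.64758661e-01  6.76438919e-02]
 [ 9.99999529e-01 -8.82625442e-04 -4.02543954e-04 -6.99887046e-04]
 [ 1.54496132e-04 -2.64758922e-01  9.64314621e-01 -1.66834756e-01]
 [ 0.00000000e+00  0.00000000e+00  0.00000000e+00  1.00000000e+00]] 361.4715486565885
probe_red [([284.1, 191.5], array([ 0.5008, -0.0761]), 0.57)]
probe_blue [([288.4, 98.3], array([0.5222, 0.0673]), 0.67), ([287.8, 190.1], array([ 0.507 , -0.0744]), 0.31)]
probe_yellow [([286.7, 143.6], array([ 5.127e-01, -1.000e-04]), 0.65), ([284.3, 144.5], array([ 0.5089, -0.0011]), 0.61)]
pad_red [([286.9, 188.0], array([ 0.5059, -0.0715]), 0.96), ([338.8, 138.9], array([ 0.5947, -0.0018]), 0.71)]
pad_blue [([283.5, 90.1], array([0.516, 0.08 ]), 0.77)]
pad_yellow [([284.3, 147.6], array([ 0.5084, -0.0062]), 0.84)]
carrier [([339.3, 139.5], array([ 0.5939, -0.0018]), 0.86)]
```

View pics/w1.png

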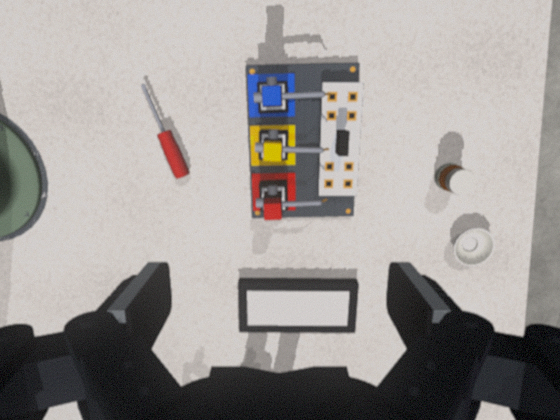

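The wrist view shows the seats in a column: blue (270,95), yellow (272,146), red (272,196). The carrier fin is at (343,143) and the white rectangle at (298,306). Next are straight-down views of each seat and of the carrier.

```bash
cat >> h.py <<'E'
def look(xy,a,z=.25,v=None):
    u=np.array([np.cos(np.radians(a)),np.sin(np.radians(a))])
    p=np.r_[np.array(xy)-.068*u,z]
    move_l(p,v,rot=down(a)) if v else movep(p,down(a))
def colmask(f,c):
    H=cv2.cvtColor(f["img"],cv2.COLOR_RGB2HSV); h,s,v=[H[:,:,i].astype(int) for i in range(3)]
    hh={"red":(h<8)|(h>172),"yellow":(h>18)&(h<35),"blue":(h>105)&(h<128)}[c]
    return hh&(s>130)&(v>50)
E
cat > m.py <<'E'
from h import *
t=[]
for c,xy in dict(red=(.484,-.072),yellow=(.492,.002),blue=(.500,.077)).items():
    look(xy,84,v=.25); sleep(.2); f=wrist(); m=colmask(f,c); np.savez(f"pics/{c}1.npz",**{k:v for k,v in f.items()})
    m[220:]=0
    n,l,st,_=cv2.connectedComponentsWithStats(m.astype(np.uint8)); 
    m=np.isin(l,[i for i in range(1,n) if st[i,4]>40])
    p=np.array([ray(f,u,.015) for u in np.argwhere(m)[:,::-1]],np.float32)
    r=cv2.minAreaRect(p*1000); print(c,np.round(r[0],1),np.round(r[1],1),round(r[2],1),get_state()["clock"])
    t.append(cv2.resize(f["img"][10:190,190:390],None,fx=2,fy=2,interpolation=cv2.INTER_CUBIC))
    for n,z in(("probe_"+c,.015),("pad_"+c,.012)): print(n,[(ray(f,d["centre"],z).round(4),round(d["score"],2)) for d in tip_of("wrist",n)[:1]])
cv2.imwrite("pics/m1.png",cv2.resize(np.hstack(t),(800,240),interpolation=cv2.INTER_AREA)[:,:,::-1])
E
python3 m.py
```

```text
red [412.  -41.6] [ 80.7 243.7] 65.1 7.3917
probe_red [(array([ 0.5051, -0.0756]), 0.81)]
pad_red [(array([ 0.5076, -0.0771]), 0.92)]
yellow [541.6  15.4] [194.4  83.1] 17.0 8.1917
probe_yellow [(array([ 0.515 , -0.0009]), 0.75)]
pad_yellow [(array([ 0.5135, -0.0038]), 0.76)]
blue [496.6  74.6] [62.3 70.5] 85.1 8.9917
probe_blue [(array([0.5199, 0.0687]), 0.88)]
pad_blue [(array([0.5205, 0.0729]), 0.7)]
```

View pics/m1.png

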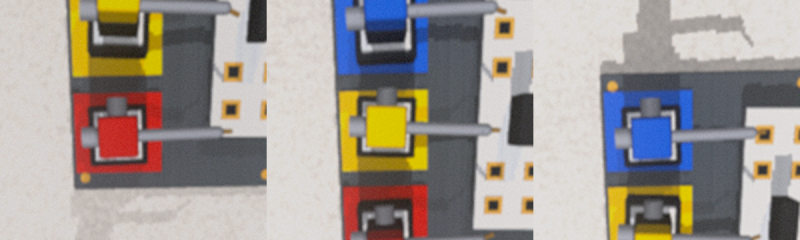

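The montage shows the three seats with positioner bases squarely placed on their plates, all aligned alike. The blue blob measured as the plate (62 x 70 mm), while the red and yellow ones picked up the screwdriver and chips. I'll limit the search region and separate the grips from the plates.

```bash
cat > m2.py <<'E'
from h import *
for c,xy in dict(red=(.484,-.072),yellow=(.492,.002),blue=(.500,.077)).items():
    f=dict(np.load(f"pics/{c}1.npz")); m=colmask(f,c); n,l,st,ce=cv2.connectedComponentsWithStats(m.astype(np.uint8),connectivity=4)
    for i in range(1,n):
        if st[i,4]<150: continue
        q=np.argwhere(l==i)[:,::-1]
        for z in(.015,.125):
            p=np.array([ray(f,u,z) for u in q],np.float32)
            if np.linalg.norm(p.mean(0)-xy)>.05: continue
            r=cv2.minAreaRect(p*1000); print(c,i,z,st[i,4],np.round(r[0],1),np.round(r[1],1),round(r[2],1))
# stage & carrier whites in blue/red frames
E
python3 m2.py
python3 - <<'E'
from h import *
# carrier + stage look
for n,xy,z,a in(("carrier",(.592,-.004),.032,84),("stage",(.503,-.287),.02,-6)):
    look(xy,a,.3); sleep(.2); f=wrist(f"pics/{n}1.png"); print(get_state()["clock"])
    H=cv2.cvtColor(f["img"],cv2.COLOR_RGB2HSV)
    for d in silhouettes("wrist",n)[:1]:
        print(n,d["score"],rect(f,d["mask"],z))
    np.savez(f"pics/{n}1.npz",**f)
E
```

```text
red 2 0.015 1699 [483.8 -75. ] [62.1 70.2] 85.3
red 2 0.125 1699 [483.8 -74.1] [45.2 51. ] 85.3
red 4 0.015 857 [483.1 -77.6] [31.4 30.3] 84.6
red 4 0.125 857 [483.2 -76. ] [22.8 22. ] 84.6
yellow 23 0.015 329 [514.8  16.5] [24.3 23.5] 84.3
yellow 23 0.125 329 [508.4  12.3] [17.7 17. ] 84.3
yellow 24 0.015 1501 [ 4.899e+02 -3.000e-01] [62.5 70.1] 85.1
yellow 24 0.125 1501 [490.3   0. ] [45.4 50.9] 85.1
yellow 25 0.015 923 [492.5   3. ] [31.9 31.2] 83.9
yellow 25 0.125 923 [492.2   2.4] [23.2 22.6] 83.9
blue 1 0.015 1763 [496.6  74.6] [62.3 70.5] 85.1
blue 1 0.125 1763 [497.3  74.9] [45.2 51.2] 85.1
blue 2 0.015 883 [498.4  68.8] [32.3 31.4] 84.5
blue 2 0.125 883 [498.6  70.7] [23.5 22.8] 84.5
9.9333
carrier 0.83 [592.7  -3.7 169.6  61.4  83.5]
11.2583
stage 0.9 [ 502.4 -286.9  209.2  101.3  173. ]
```

Seats: red (483.8,-75.0), yellow (489.9,-0.3), blue (496.6,74.6) mm. They are 75 mm apart with yaw -4.9°, as specified. Grip centres are within 4 mm of the seat centres, and the mat agrees in both cameras. I'll start with blue.

```bash
cat >> h.py <<'E'
PAD=dict(red=(.4838,-.0750),yellow=(.4899,-.0003),blue=(.4966,.0746))
GRIP=dict(red=(.4832,-.0760),yellow=(.4922,.0024),blue=(.4986,.0707))
my=np.radians(-1.2); ex=np.array([np.cos(my),np.sin(my)]); ey=np.array([-ex[1],ex[0]])
MAT={c:np.array([.498,.2965])+o*ex-.015*ey for c,o in dict(blue=.09,yellow=0,red=-.09).items()}
AP,AM=85.1,178.8; HI=.27
def pick(xy,z,a,N=40):
    movep([*xy,HI],down(a)); move_l([*xy,z],.2); grab(N)
    s=get_state(); print("pick",s["finger_gap"],s["grasp_force"],s["clock"]); move_l([*xy,HI],.25)
def place(xy,z,a,hi=HI):
    movep([*xy,hi],down(a)); move_l([*xy,z+.012],.2); hit=move_l([*xy,z-.004],.03,until_force=4)
    s=get_state(); print("place",hit,s["position"],s["grasp_force"],s["contact_force"]); let_go(); move_l([*xy,hi],.25); print(get_state()["clock"])
E
python3 - <<'E'
from h import *
pick(GRIP["blue"],.095,AP); print(get_state()["grasp_force"])
f=wrist("pics/b2.png")
place(MAT["blue"],.084,AM)
f=grab_frame("side");cv2.imwrite("pics/s2.png",f["img"][:,:,::-1])
E
```

```text
pick 0.2599812395655634 39.41883623600006 14.2667
39.347405433654785
place True [0.58819987 0.28014187 0.08455431] 40.18544375896454 [0.25187597 0.81491917 3.67505251]
19.3417
```

View pics/s2.png

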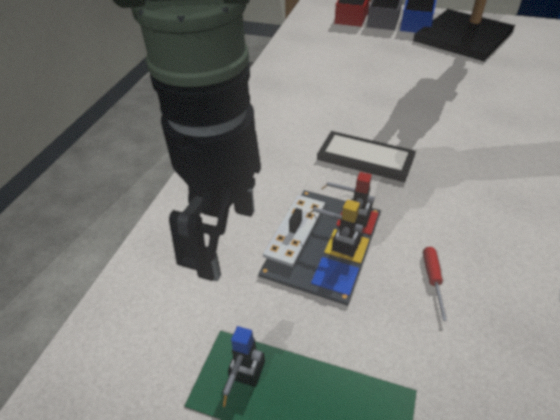

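The blue positioner stands upright on the mat at (245,360) and its seat is empty at (338,275). The carrier hasn't moved. Yellow and red are next, then a close look at the empty seats, carrier and stage.

```bash
python3 - <<'E'
from h import *
for c in("yellow","red"): pick(GRIP[c],.095,AP); place(MAT[c],.084,AM)
f=grab_frame("side");cv2.imwrite("pics/s3.png",f["img"][:,:,::-1])
look((.50,.28),AM,.25); sleep(.2); f=wrist("pics/mat3.png"); np.savez("pics/mat3.npz",**f)
look((.535,0),AP-.0,.28); sleep(.2); f=wrist("pics/w3.png"); np.savez("pics/w3.npz",**f)
print("carrier",[rect(f,d["mask"],.032) for d in silhouettes("wrist","carrier")[:1]])
for c in PAD:
    m=colmask(f,c).astype(np.uint8); m[230:]=0
    n,l,st,_=cv2.connectedComponentsWithStats(m); i=1+np.argmax(st[1:,4]); print(c,rect(f,l==i,.015))
H=cv2.cvtColor(f["img"],cv2.COLOR_RGB2HSV)
g=dict(np.load("pics/stage1.npz")); 
for d in ((g["img"].min(2)>110),):
    n,l,st,ce=cv2.connectedComponentsWithStats(d.astype(np.uint8))
    for i in range(1,n):
        if 4000<st[i,4]<60000: print("white",rect(g,l==i,.02),ce[i])
print(get_state()["clock"])
E
```

```text
pick 0.26160712837501054 39.13261950016022 22.1333
place True [0.4980857  0.28224632 0.0844765 ] 40.5406790971756 [-0.3768385   0.31492959  4.20512653]
27.0583
pick 0.2644631777171943 39.44109320640564 30.0167
place True [0.40825895 0.28403689 0.08445736] 40.274417996406555 [-0.51426393  0.50599236  5.15309   ]
35.2333
carrier [array([592.4,  -4.3, 170.8,  62.5,  83.7])]
red [483.7 -74.9  69.9  62.5 175.2]
yellow [4.902e+02 1.000e-01 7.040e+01 6.260e+01 1.750e+02]
blue [496.8  74.3  70.8  62.8 175.1]
white [ 502.6 -287.4  179.4   69.7  173.5] [280.46173136 100.09976014]
37.8417
```

```bash
python3 -c "
import cv2,numpy as np
a=cv2.imread('pics/mat3.png');b=cv2.imread('pics/w3.png');c=cv2.imread('pics/stage1.png');d=cv2.imread('pics/s3.png')
cv2.imwrite('pics/q.png',cv2.resize(np.vstack([np.hstack([a,b]),np.hstack([c,d])]),(800,600)))"
```

```text
(no output)
```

View pics/q.png

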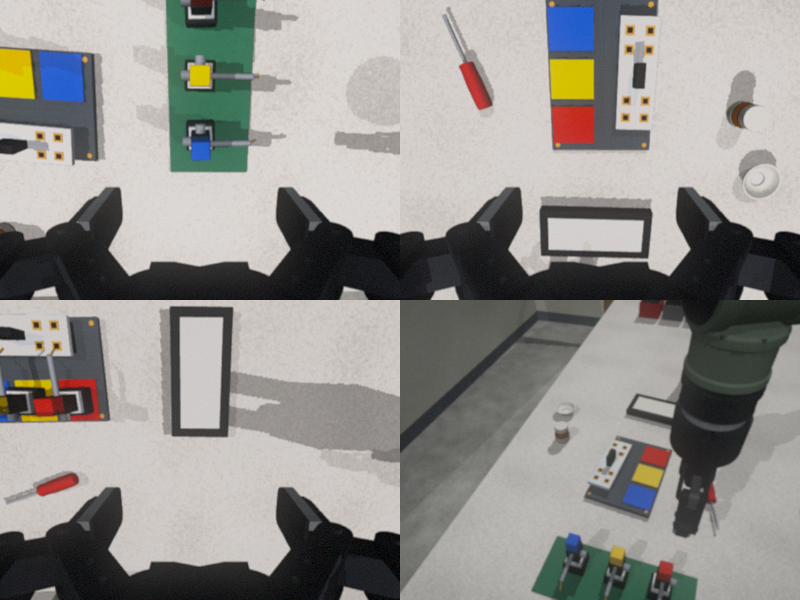

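The four views show all three positioners upright on the mat (wrist view about (200,150), (200,75) and (200,10)), with the seats empty. The carrier is unmoved at (640,75), and the white rectangle is clear at (200,372). Next, the carrier.

```bash
cat > chk.py <<'E'
from h import *
def chk(fn):
    look((.5026,-.2874),83.7,.25); sleep(.2); f=wrist(fn); np.savez(fn[:-3]+"npz",**f)
    print("carrier",[rect(f,d["mask"],.03) for d in silhouettes("wrist","carrier")[:1]])
    print("stage",[rect(f,d["mask"],.02) for d in silhouettes("wrist","stage")[:1]],get_state()["clock"])
E
python3 - <<'E'
from chk import *
pick((.5925,-.0040),.036,83.7,50); print(get_state()["grasp_force"])
place((.5026,-.2874),.034,173.5)
chk("pics/c4.png")
E
```

```text
pick 0.14020101108684266 50.80665707588196 40.2667
50.425865650177
place True [ 0.50304475 -0.28701645  0.0337624 ] 52.09660470485687 [ 0.21158601 -0.23863711  4.26875358]
46.675
carrier [array([ 501.8, -286.4,  170.5,   61.6,  173.6])]
stage [array([ 503.1, -288. ,  209.7,   99. ,  173.7])] 48.35
```

```bash
python3 -c "
import cv2;a=cv2.imread('pics/c4.png');cv2.imwrite('pics/c4c.png',cv2.resize(a[30:200,130:430],(800,453),interpolation=2))"
```

```text
(no output)
```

View pics/c4c.png

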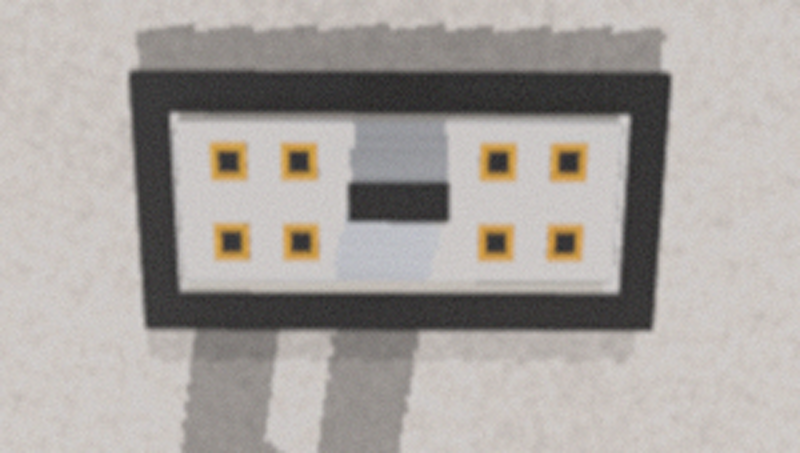

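The carrier lies lengthwise on the white rectangle with even margins, left edge about x=178 and right about x=620, centred within about 1.5 mm. Now I'll return the positioners.

```bash
python3 - <<'E'
from h import *
for c in("red","yellow","blue"):
    pick(MAT[c],.084,AM); place(PAD[c],.095,AP)
t=[]
for c in PAD:
    look(PAD[c],AP,.2,v=.25); sleep(.2); f=wrist(); np.savez(f"pics/{c}5.npz",**f)
    m=colmask(f,c); n,l,st,ce=cv2.connectedComponentsWithStats(m.astype(np.uint8),connectivity=4)
    for i in range(1,n):
        if st[i,4]<250: continue
        z=.125 if st[i,2]*st[i,3]<st[i,4]*1.5 else .015
        r=rect(f,l==i,z)
        if np.linalg.norm(r[:2]/1000-PAD[c])<.04: print(c,z,r)
    t.append(f["img"][10:190,190:390])
cv2.imwrite("pics/m5.png",cv2.resize(np.hstack(t),(800,240),interpolation=cv2.INTER_CUBIC)[:,:,::-1]); print(get_state()["clock"])
E
```

```text
pick 0.2620718584388057 39.401459097862244 52.325
place True [ 0.48492374 -0.07519061  0.09544084] 40.22902429103851 [0.57734158 0.1753166  5.13634612]
57.4833
pick 0.26019944904898856 39.48583781719208 60.5083
place True [ 4.90693356e-01 -3.12744873e-04  9.55273223e-02] 40.35539388656616 [ 0.19751844 -0.79790751  3.93249646]
65.3833
pick 0.2654501533614896 39.61840510368347 68.2
place True [0.49760046 0.0746476  0.09542576] 40.24312376976013 [0.51813985 0.06019174 3.72902008]
73.175
red 0.015 [506.6 -59.   27.5  26.7 176.8]
red 0.015 [483.9 -75.3  70.2  61.7 175.1]
red 0.125 [484.6 -75.5  22.6  22.5  86. ]
yellow 0.015 [ 4.902e+02 -1.000e-01  7.040e+01  6.230e+01  1.750e+02]
yellow 0.015 [513.2  15.4  27.8  26.5  86.6]
yellow 0.125 [490.   -0.7  23.   22.8  85. ]
blue 0.015 [520.7  90.8  25.8  24.8  86.6]
blue 0.015 [496.6  74.1  70.6  61.4 174.9]
blue 0.125 [497.4  74.5  22.9  22.7  84.9]
75.8917
```

View pics/m5.png

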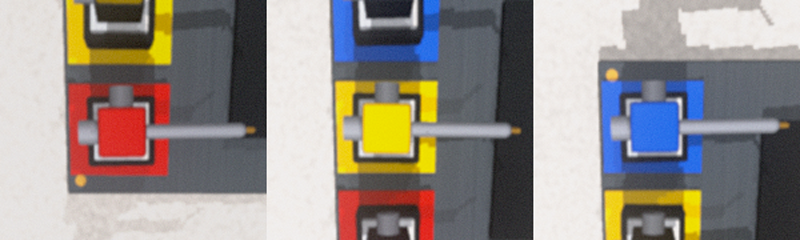

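All three positioners stand centred on seats of their own colour, within about 1 mm, with arms straight. I'll take one last look, with the arm raised clear, and then hand in.

```bash
python3 - <<'E'
from h import *
p=get_state()["position"]; move_l([p[0],p[1],.35],.2); movep([.35,.25,.35],down(AM))
f=grab_frame("scene");cv2.imwrite("pics/end.png",f["img"][:,:,::-1]); s=get_state(); print(s["clock"],s["finger_gap"],s["contact_force"])
E
```

```text
77.9333 1.0015753207166782 [0.48529225 0.29492074 0.2100168 ]
```

View pics/end.png

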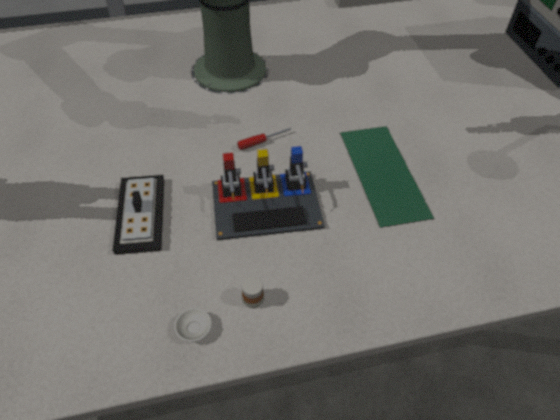

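The final view shows the carrier on the stage (139,212), the positioners on their seats (232–296,185), the jar untouched (252,295) and the mat empty.

```bash
python3 -c "
from cell import *
print(sign_off())"
```

```text
the job is handed in; nothing more can be done
None
```

The job is done and handed in at about 78 s on the robot's clock: the carrier is centred on the stage's white rectangle to about 1.5 mm, all three positioners are back on their own seats to about 1 mm, and the jar was not touched.

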